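# Fit the wheel, spacer and end cap on the gearbox axle

## Task

Fit the drive wheel on the gearbox axle: take the parts from the rack and push the wheel onto the axle fully home against the brass shoulder, then the spacer up against the wheel, then the end cap open end first over the axle's end until it meets the spacer. Each must be home before the next goes on. Let go of everything and leave the other things on the bench as they are.

Things in the scene. Friction and masses are not known exactly. Their poses are not given: they have to be found in the camera images.
- slot_centre (a point): Gearbox stand, fixed: point on the front face of its upright plate, mid-slot, 140 mm above the bench, z up. The axle, a level steel rod 12 mm in diameter, sticks out along -y. Its bearing is clamped somewhere in the upright slot: the true centre line is 0 to 7 mm above or below this point (not sideways), stiff. No reading tells it; feel or look for it.
- shoulder_face (a point): Where the wheel seats: face of the brass shoulder, 24 mm in diameter, 8 mm out from the plate; axes and nominal height as slot_centre (the real shoulder is as high as the axle). Fully home, the middles of wheel, spacer and end cap are 20, 52 and 85 mm from the plate, along -y.
- axle_end (a point): Nominal place of the axle's free end, 88 mm from the plate, axes as slot_centre; the real end is up to 7 mm higher or lower. It has a 2 mm chamfer and is about 8 mm across at its end face.
- plate_top (a point): Top edge, mid-width, of the stand's aluminium plate (170 mm wide in x, 12 mm thick, 260 mm high; gearbox and motor behind it at +y); axes as slot_centre. It rises 120 mm above the axle, so a gripper pointing straight down has no room to bring the wheel home: lean it 20 to 45 degrees, hand away from the plate, fingers pointing down and towards it.
- rack_mid (a point): Parts rack, fixed: two level steel rails (6 mm in diameter, 24 mm between centres, 270 mm long) between end blocks 50 mm wide, 56 mm high. This is the middle of the rails, at their centres' height, 50 mm above the bench; y runs along the rails. The three parts lie on it in any order, 80 mm apart.
- wheel_mid (a point): Wheel: black rubber tyre, grey hub, 54 mm in diameter, 24 mm wide, through bore 15 mm, about 60 g. Point at its middle, on the bore axis. y is the bore axis, +y the end that goes on first; x and z turn as it rolls. It starts lying on the rack's rails, bore level and parallel to them. Its middle is then 77 mm above the bench.
- spacer_mid (a point): Spacer: plain grey plastic tube, 36 mm in diameter, 40 mm long, through bore 15 mm, about 45 g. Point at its middle, on the bore axis. y is the bore axis, +y the end that goes on first; x and z turn as it rolls. It starts lying on the rack's rails, bore level and parallel to them. Its middle is then 67 mm above the bench.
- end_cap_mid (a point): End cap: grey plastic, 40 mm in diameter, 26 mm long, closed at its -y end; blind bore 15 mm wide, 18 mm deep, open at +y; about 30 g. Point at its middle, on the bore axis. y is the bore axis, +y the end that goes on first; x and z turn as it rolls. It starts lying on the rack's rails, bore level and parallel to them. Its middle is then 69 mm above the bench.
- glue_bottle: Bystander: small squeeze bottle, 34 mm wide, 75 mm high, standing. Leave it alone. Origin at its underside.
- screw_jar: Bystander: lidded glass jar, 52 mm wide, 60 mm high, standing. Leave it alone. Origin at its underside.
- screwdriver: Bystander: screwdriver, 170 mm long, lying. Leave it alone. Origin at its underside.
- hex_key: Bystander: bent hex key, 100 mm by 28 mm, lying. Leave it alone. Origin at its underside.
- washer: Bystander: loose flat washer, 34 mm across, 5 mm thick, lying on the bench; not part of the job. Leave it alone. Origin at its underside.
- pliers: Bystander: pair of pliers, about 155 mm long, lying. Leave it alone. Origin at its underside.
- gear: Bystander: small gear with a hub, 48 mm across, 16 mm high, lying; not part of the job. Leave it alone. Origin at its underside.
Things that resemble listed ones, but are neither listed nor needed, are in the scene too. Leave any pink or red look-alike of the part that bears spacer_mid alone. What is shaped like the part that bears wheel_mid but green is not meant.

How it is judged:
By the outcome, as a careful person would: the job done as asked, in the order asked, and still so for the second after the job is handed in, with the robot touching nothing.
It also fails if it takes over 72 s, if anything falls off the work surface, if the arm or the gripper's body presses on something with over 40 N, if the wrist force passes 120 N, or if a joint passes its speed limit or range.

## Robot

A 6-joint arm with a two-finger parallel gripper is mounted at the origin on the work surface. World frame = base frame: x ahead of the robot, y to its left, z up, the work surface at z = 0. Lengths are in m, angles in rad, forces in N, time in s.
With the tool pointing down it reaches from about 0.375 to 0.975 m from the base axis. Payload 3.8 kg.
Tool frame: the origin (TCP) lies midway between the tips of the shut fingers; the grasp point (between the pads) lies 19 mm behind it (r.grip_point_offset is the distance from the TCP to the grasp point, in m); z points along the fingers, y is the line along which they close (so a half turn about z gives the same grasp; the last joint's range is limited). The gripper opens to 88 mm and grips with 3 to 60 N. Pads are 18 mm wide; open, the fingers measure 123 mm over their backs; the gripper's body (75 mm by 187 mm) begins 45 mm behind the grasp point.
Start: joints at [-1.253, 0.264, 1.604, -0, 1.274, -0.037], TCP at [0.234, -0.633, 0.239] pointing down, gripper open.
Joint ranges: [-2.63, 2.63], [-0.94, 2.18], [0.31, 2.57], [-1.31, 4.45], [0, 2.66], [-2.55, 2.55]. Speed limits (rad/s): [2.57, 2.57, 3.14, 3.14, 3.14, 3.14].

## Interface

Orientations are given as a rotation vector (axis times angle).
In Python, from plant import r gives the robot as it stands. The module is installed in compiled form; this text tells all that it offers.
- The arm moves only by the tool jog_arm, never from a script. Its argument "commands" is text: rows parted by semicolons, each of 7 numbers parted by spaces: the turn, a rotation vector about the world's x, y, z in units of 5 degrees (1.0 is 5 degrees), then the shift along the world's x, y, z in units of 50 mm (1.0 is 50 mm), then the opening in per cent of the stroke, from 0 (shut) to 100 (fully open). A call has 1 to 12 rows; each row shifts and turns the commanded pose from where the row before left it; what a row does not reach is not made up. A row lasts 1/8 s, in which the tool goes at most 62.5 mm and 10.7 degrees, less where a joint would pass 70% of its speed; a pose out of reach is approached as far as the arm can. A call is refused whole if a number of a shift passes 1 or a number of a turn 1, either way. A call with a gripper value outside its range is refused whole. The fingers move at their own pace and stop on an object; "newtons" is the grip in N (left out, the last holds). Time passes only in rows, so rows that do not move let the fingers close. It gives the time, the measured TCP pose, the force, the opening and the grip force at its end, in the units of the state.
- r.sense(): the state, without advancing time (a new reading comes with each control period).
- r.grab_frame(name): name is "scene" or "top"; returns (picture, depth): 384x512x3 uint8, red, green, blue; 384x512 float32, m along the optical axis (not along the pixel's ray), 0 where there is no reading.
- r.camera_model(name): a dict with "mtx" (3x3 intrinsics, pixels), "R" (3x3) and "t" (3): a world point X has camera coordinates R X + t. Camera axes: x right, y down, z forward; pixel columns grow to the right and rows downward; lengths in m; the calibration is good to about 2 mm. A picture is of the moment at which its call begins. camera_model takes no time and is no camera call.
- r.close_job(): hands the job in; it is judged then, once.
Trained networks look in the newest picture that a camera, given by its name, has taken for a name from the list of things; names that differ only in an ending like _2 or _b are one class to them, and where a whole thing is asked for, a point or a joint stands for the part that bears it (a point fixed in the world has none). Each returns a list of dicts, best first, with "conf" (0 to 1); they miss things now and then, are a little off and sometimes report something else, mostly with a low value. They report only what shows in the picture. A call takes as long as a camera call. They do not tell look-alikes from the thing itself.
- r.spot_in(query, camera): "box" ([left, top, width, height] in pixels, round what is visible of it).
The state is a dict: "time": time; "q": joint angles; "qvel": joint speeds; "effort": joint torques, N m; "tcp_pos": TCP position; "eef_rot": TCP orientation; "force": force on the tool from outside, world axes, zero at the start; "moment": the same for the moment, N m; "width": finger opening in m; "grip_force": force on a finger pad.
Only numpy, scipy, OpenCV 4.12 (cv2) and the standard library are available. Lean on these libraries where they do the work, as an engineer would, in place of code of your own. Each camera call takes 0.05 s, during which the arm holds its last target. There are 200 camera calls.

## Working session

There is one attempt and no reset: what is moved stays moved. The work goes in short steps, Python scripts to look and compute and a tool call to move; the robot and the scene stay as the last step left them, time stands still between calls to the robot, and variables do not carry over. Pictures are saved under pics/ and viewed, at most 10 in all, crops included, and the job is handed in when it is done.

Besides the shell and the picture viewer there is one more tool, called after "Call:" as name(argument=value, ...) on one line, values as JSON. jog_arm: Moves the arm, as the interface text tells. Its arguments: {"type":"object","properties":{"commands":{"type":"string"},"newtons":{"type":"number"}},"required":["commands"]}

```bash
mkdir -p pics
cat > h.py <<'E'
from plant import r
import numpy as np, cv2
def grab(n):
    im,d=r.grab_frame(n); return im,d,r.camera_model(n)
def world(c,u,v,z):
    K,R,t=np.array(c["mtx"]),np.array(c["R"]),np.array(c["t"])
    p=np.linalg.inv(K)@np.stack([u*z,v*z,z]) if np.ndim(u) else np.linalg.inv(K)@np.array([u*z,v*z,z])
    return (R.T@(p.T-t).T) if np.ndim(u)==0 else (R.T@(p-t[:,None])).T
def proj(c,X):
    p=np.array(c["R"])@np.array(X)+np.array(c["t"]); p=np.array(c["mtx"])@p; return p[:2]/p[2]
E
python3 - <<'E'
from h import *
ims=[]
for n in("scene","top"):
    im,d,c=grab(n); np.savez(f"{n}0.npz",im=im,d=d)
    ims.append(im)
    print(n,"cam at",-np.array(c["R"]).T@c["t"], "f",c["mtx"][0][0])
    for q in("wheel_mid","spacer_mid","end_cap_mid","rack_mid","slot_centre","axle_end","plate_top"):
        for b in r.spot_in(q,n)[:3]:
            l,t,w,h=b["box"];u,v=l+w/2,t+h/2;z=d[int(v),int(u)]
            print(q,np.round(b["box"]),round(b["conf"],2),np.round(world(c,u,v,z),3))
    cv2.imwrite(f"pics/{n}0.png",cv2.resize(im[...,::-1],(800,600),interpolation=2))
print(r.sense())
E
```

```text
scene cam at [ 1.21734864 -0.49581157  0.76546968] f 443.52583600558864
wheel_mid [203. 236.  19.  22.] 0.59 [ 0.552 -0.148  0.094]
wheel_mid [135. 307.  19.  28.] 0.59 [ 0.604 -0.346  0.044]
spacer_mid [193. 300.  23.  20.] 0.87 [ 0.641 -0.228  0.028]
spacer_mid [215. 223.  13.  19.] 0.77 [ 0.45  -0.064  0.027]
spacer_mid [229. 230.  25.  16.] 0.53 [ 0.546 -0.067  0.078]
end_cap_mid [176. 252.  14.  21.] 0.71 [ 0.542 -0.219  0.083]
end_cap_mid [315. 116.  73. 112.] 0.61 [0.582 0.252 0.155]
rack_mid [156. 229. 113.  71.] 0.79 [ 0.517 -0.136  0.006]
slot_centre [316. 117.  73. 114.] 0.97 [0.586 0.252 0.151]
axle_end [315. 116.  72. 114.] 0.78 [0.58  0.254 0.15 ]
plate_top [315. 117.  77. 114.] 0.72 [0.588 0.254 0.151]
plate_top [229. 228.  23.  20.] 0.6 [ 0.546 -0.071  0.078]
top cam at [ 0.49232521 -0.04179925  0.95592277] f 370.43805318332807
wheel_mid [294. 196.  14.  22.] 0.82 [ 0.53  -0.134  0.106]
spacer_mid [257. 199.  17.  15.] 0.7 [ 0.532 -0.054  0.085]
spacer_mid [325. 160.  17.  15.] 0.65 [ 0.631 -0.222  0.037]
spacer_mid [259. 236.  18.  19.] 0.48 [ 0.436 -0.061  0.035]
en
[... 327 characters left out ...]
 0.9 [0.552 0.255 0.197]
{'time': 0.8, 'q': array([-1.25287783e+00,  2.63828175e-01,  1.60399485e+00,  2.26444604e-05,
        1.27367121e+00, -3.69261724e-02]), 'qvel': array([ 4.06859244e-04,  1.33971972e-03,  6.71519666e-05, -1.51789534e-03,
       -3.25195932e-04, -4.52316169e-04]), 'effort': array([ 1.70345374e-03, -5.01960969e+01, -3.57229578e+01,  7.29337055e-02,
        1.80672237e-02, -3.03057607e-05]), 'tcp_pos': array([ 0.23451645, -0.6329601 ,  0.23875696]), 'eef_rot': array([3.09218452e+00, 5.54442086e-01, 5.53242869e-05]), 'force': array([0.90707898, 0.59432406, 0.4253334 ]), 'moment': array([0.05159111, 0.02769996, 0.01053732]), 'grip_force': 0.0, 'width': 0.08824352810278516}
```

View pics/scene0.png

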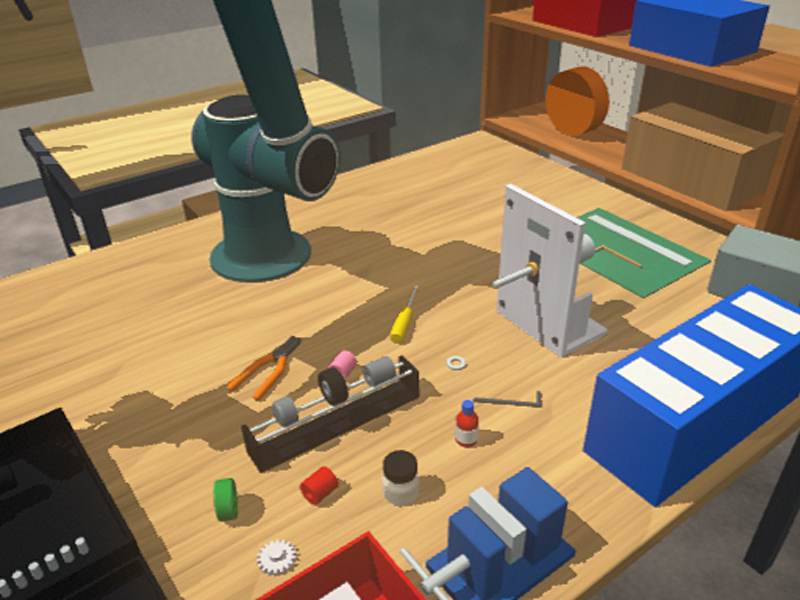

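View pics/top0.png

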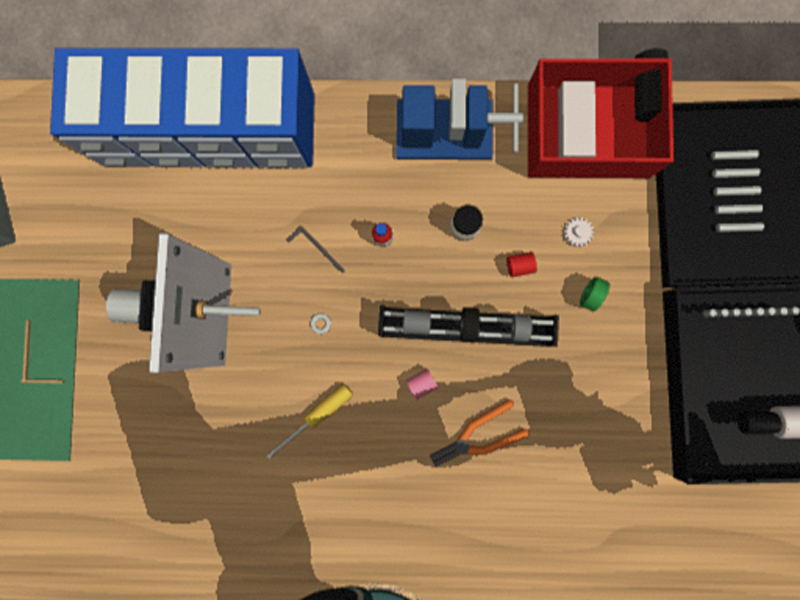

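The scene picture (800x600) shows the rack with cap at (284,410), black wheel at (332,385) and grey spacer at (378,372). Pink (344,362) and red (319,485) tubes and a green wheel (226,498) are look-alikes off the rack, so they're not meant. The axle tip is at (497,284). In the top picture the spacer is at (415,321), wheel (470,325) and cap (523,328). I'll confirm with a crop and measure the lines.

```bash
cat > m.py <<'E'
from h import *
def cloud(n,f=None):
    s=np.load(f or f"{n}0.npz"); c=r.camera_model(n); d=s["d"]
    v,u=np.mgrid[:384,:512]; m=d>0
    return world(c,u[m],v[m],d[m]),s["im"][m],u[m],v[m]
E
python3 - <<'E'
from m import *
from scipy import stats
for n in("scene","top"):
    P,C,u,v=cloud(n); x,y,z=P.T
    # plate front face: fit plane
    m=(x>.42)&(x<.72)&(y>.17)&(y<.34)&(z>.03)&(z<.27)
    Q=P[m]; best=None
    rng=np.random.default_rng(0)
    for k in range(400):
        a=Q[rng.choice(len(Q),3,False)]; nn=np.cross(a[1]-a[0],a[2]-a[0]); nn/=np.linalg.norm(nn)+1e-12
        if abs(nn[1])<.8: continue
        i=np.abs((Q-a[0])@nn)<.003
        if best is None or i.sum()>best.sum(): best=i
    F=Q[best]; ce=F.mean(0); nn=np.linalg.svd(F-ce,full_matrices=False)[2][2]; nn*=-np.sign(nn[1])
    print(n,"plate",ce.round(4),nn.round(4),best.sum(),"yaw deg",np.degrees(np.arctan2(nn[0],-nn[1])), "ext",F.min(0).round(3),F.max(0).round(3), "tops",np.percentile(F[:,2],99.5))
    ex=np.array([-nn[1],nn[0],0]); ex/=np.linalg.norm(ex)
    s=(F-ce)@ex; print(" width",np.percentile(s,[.3,99.7]),"mid pt",ce+ex*np.percentile(s,[.3,99.7]).mean())
    # axle pts
    m=((P-ce)@nn>.014)&((P-ce)@nn<.1)&(np.abs((P-ce)@ex)<.03)&(z>.11)&(z<.2)
    A=P[m];dd=(A-ce)@nn
    print(" axle n",m.sum(),"range",dd.min(),dd.max())
    for lo,hi in((.014,.04),(.04,.065),(.065,.09)):
        k=(dd>lo)&(dd<hi); 
        if k.sum(): print("  ",k.sum(),A[k].mean(0).round(4),"zmax",A[k][:,2].max().round(4),"x",A[k][:,0].min().round(4),A[k][:,0].max().round(4))
    # rack parts
    m=(np.abs(x-.52)<.06)&(y>-.30)&(y<.02)&(z>.03)
    R_=P[m]
    k=(R_[:,2]>.046)&(R_[:,2]<.060); L=R_[k]
    print(" rack ext",L.min(0).round(3),L.max(0).round(3)); p=np.polyfit(L[:,1],L[:,0],1); print(" rack x=",p)
    k=R_[:,2]>.072; 
    T=R_[k]; h,e=np.histogram(T[:,1],bins=np.arange(-.28,0,.01)); 
    for a,b in zip(e,h): 
        kk=(T[:,1]>=a)&(T[:,1]<a+.01)
        if b: print("  y",a.round(3),b,"x",T[kk][:,0].mean().round(4),"zmax",T[kk][:,2].max().round(4))
im=np.load("scene0.npz")["im"]; a=cv2.resize(im[215:310,145:265,::-1],(600,475),interpolation=2)
cv2.imwrite("pics/c1.png",a)
E
```

```text
scene plate [0.5531 0.254  0.1532] [-2.820e-02 -9.996e-01  9.000e-04] 3376 yaw deg -1.6164240766223152 ext [0.46  0.249 0.03 ] [0.634 0.259 0.261] tops 0.2582075629448084
 width [-0.09144102  0.07894307] mid pt [0.54687705 0.25419312 0.15323089]
 axle n 115 range 0.014397905619489454 0.0889349723406861
   38 [0.548  0.2268 0.1403] zmax 0.1439 x 0.542 0.5534
   34 [0.5468 0.2015 0.1404] zmax 0.1457 x 0.5382 0.5507
   43 [0.5461 0.1757 0.1395] zmax 0.1456 x 0.5384 0.551
 rack ext [ 0.5   -0.278  0.046] [0.563 0.001 0.06 ]
 rack x= [0.0528884  0.54282047]
  y -0.24 17 x 0.5306 zmax 0.0822
  y -0.23 69 x 0.5348 zmax 0.089
  y -0.22 62 x 0.536 zmax 0.0889
  y -0.21 29 x 0.5348 zmax 0.0897
  y -0.16 19 x 0.5454 zmax 0.1021
  y -0.15 138 x 0.5362 zmax 0.1047
  y -0.14 85 x 0.5449 zmax 0.1035
  y -0.13 25 x 0.5424 zmax 0.1021
  y -0.08 53 x 0.5393 zmax 0.0841
  y -0.07 39 x 0.54 zmax 0.0869
  y -0.06 40 x 0.5416 zmax 0.0858
  y -0.05 40 x 0.5418 zmax 0.0841
  y -0.04 6 x 0.5403 zmax 0.0831
top plate [0.5444 0.2561 0.1698] [-0.0282 -0.9996  0.0024] 3067 yaw deg -1.6133168584889446 ext [0.46  0.252 0.031] [0.63  0.262 0.264] tops 0.26281530640584044
 width [-0.08352615  0.08477031] mid pt [0.5450682  0.25605018 0.16982375]
 axle n 186 range 0.014063837661557362 0.08814718962471568
   64 [0.5442 0.2296 0.1448] zmax 0.1484 x 0.5387 0.5502
   58 [0.5434 0.2038 0.1455] zmax 0.1486 x 0.539 0.5481
   64 [0.5429 0.1784 0.1445] zmax 0.1515 x 0.5372 0.5489
 rack ext [ 0.5   -0.276  0.046] [0.56  0.003 0.06 ]
 rack x= [0.04063033 0.53620027]
  y -0.23 48 x 0.5269 zmax 0.0942
  y -0.22 74 x 0.5272 zmax 0.0922
  y -0.21 66 x 0.5272 zmax 0.0941
  y -0.15 71 x 0.5312 zmax 0.1066
  y -0.14 107 x 0.5303 zmax 0.1063
  y -0.13 74 x 0.5292 zmax 0.1059
  y -0.08 38 x 0.5343 zmax 0.0883
  y -0.07 58 x 0.533 zmax 0.0879
  y -0.06 70 x 0.5335 zmax 0.0885
  y -0.05 59 x 0.5342 zmax 0.0885
  y -0.04 22 x 0.5322 zmax 0.0876
```

View pics/c1.png

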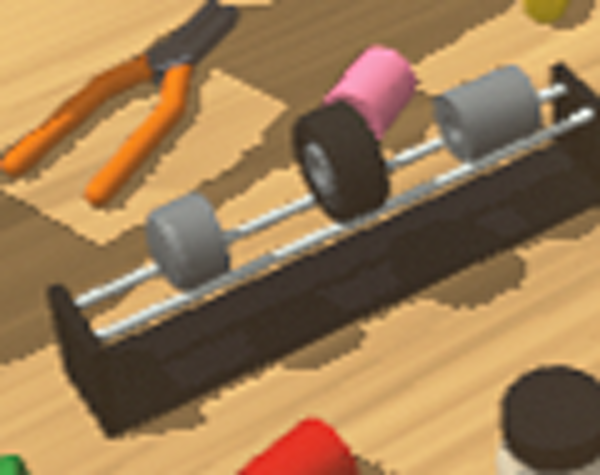

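The crop shows the cap at (190,240) with its closed end facing -y, the black wheel at (340,160) and the plain grey spacer at (490,110). These three are on the rails and are the ones meant. The pink tube stands behind, off the rack.

Call:
jog_arm(commands="0 0 1 0.5 0.8 0 100;0 0 1 0.5 0.8 0 100;0 0 1 0.5 0.8 0 100;0 0 1 0.5 0.8 0 100;0 0 1 0.5 0.8 0 100;0 0 1 0.5 0.8 0 100;0 0 1 0.5 0.8 0 100;0 0 1 0.5 0.8 0 100;0 0 1 0.5 0.8 0 100;0 0 1 0.5 0.8 0 100;0 0 1 0.5 0.8 0 100;0 0 1 0.5 0.8 0 100", newtons=25)

```text
time: 2.3
tcp_pos: [0.5352, -0.1516, 0.239]
eef_rot: [2.397, 2.029, 0.0]
force: [0.9, -0.8, 0.4]
width: 0.0885
grip_force: 0.0
```

```bash
cat >> m.py <<'E'
from scipy.optimize import least_squares
def cyl(P,rad,x0,fixz=None):
    # fit axis x=a+s*(y-ym), z=b
    ym=P[:,1].mean()
    f=lambda p: np.hypot(P[:,0]-p[0]-p[2]*(P[:,1]-ym),P[:,2]-p[1])-rad
    s=least_squares(f,[x0[0],x0[1],.03],loss="soft_l1",f_scale=.001)
    return s.x,ym,np.std(s.fun)
E
python3 - <<'E'
from m import *
for n in("scene","top"):
    P,C,u,v=cloud(n); x,y,z=P.T
    for nm,yc,h,rad,zc in(("cap",-.214,.008,.020,.069),("wheel",-.137,.007,.027,.077),("spacer",-.057,.014,.018,.067)):
        xc=.5435+.045*(y+.057)-.01
        m=(abs(y-yc)<h)&(abs(x-xc)<rad+.004)&(z>zc-.003)
        print(n,nm,m.sum(),[np.round(a,4) for a in cyl(P[m],rad,(.53,zc))])
    m=(y>.168)&(y<.235)&(abs(x-.5437)<.012)&(z>.12)&(z<.16)
    print(n,"axle",m.sum(),[np.round(a,4) for a in cyl(P[m],.006,(.5437,.138))])
    for yy in(-.175,-.1):
        m=(abs(y-yy)<.012)&(abs(x-.53)<.06)
        b=np.arange(.48,.59,.006)
        print(yy,[(round(a,3),np.round(np.percentile(z[m&(x>=a)&(x<a+.006)],[5,95]),3).tolist()) for a in b if (m&(x>=a)&(x<a+.006)).any()])
E
```

```text
scene cap 113 [array([0.5271, 0.0678, 0.0248]), np.float64(-0.2144), np.float64(0.0015)]
scene wheel 116 [array([0.5304, 0.0754, 0.0329]), np.float64(-0.1371), np.float64(0.0015)]
scene spacer 142 [array([0.5341, 0.0652, 0.0327]), np.float64(-0.0571), np.float64(0.0017)]
scene axle 100 [array([0.5439, 0.1369, 0.0319]), np.float64(0.1995), np.float64(0.0013)]
-0.175 [(np.float64(0.48), [-0.004, -0.0]), (np.float64(0.486), [-0.003, 0.001]), (np.float64(0.492), [-0.003, -0.002]), (np.float64(0.498), [-0.003, 0.001]), (np.float64(0.504), [0.002, 0.005]), (np.float64(0.51), [0.003, 0.051]), (np.float64(0.516), [0.002, 0.052]), (np.float64(0.522), [0.003, 0.006]), (np.float64(0.528), [0.003, 0.006]), (np.float64(0.534), [0.002, 0.007]), (np.float64(0.54), [0.002, 0.052]), (np.float64(0.546), [0.003, 0.006]), (np.float64(0.552), [-0.004, 0.005]), (np.float64(0.558), [-0.004, -0.0]), (np.float64(0.564), [-0.004, 0.0]), (np.float64(0.57), [-0.004, 0.001]), (np.float64(0.576), [-0.004, 0.001]), (np.float64(0.582), [-0.004, 0.001]), (np.float64(0.588), [-0.003, 0.001])]
-0.1 [(np.float64(0.486)
[... 1692 characters left out ...]
at64(0.48), [-0.002, 0.003]), (np.float64(0.486), [-0.002, 0.003]), (np.float64(0.492), [-0.003, 0.003]), (np.float64(0.498), [-0.001, 0.003]), (np.float64(0.504), [-0.0, 0.008]), (np.float64(0.51), [0.004, 0.009]), (np.float64(0.516), [0.004, 0.055]), (np.float64(0.522), [0.005, 0.054]), (np.float64(0.528), [0.005, 0.009]), (np.float64(0.534), [0.004, 0.008]), (np.float64(0.54), [0.005, 0.056]), (np.float64(0.546), [0.005, 0.056]), (np.float64(0.552), [0.003, 0.009]), (np.float64(0.558), [-0.002, 0.004]), (np.float64(0.564), [-0.002, 0.002]), (np.float64(0.57), [-0.002, 0.003]), (np.float64(0.576), [-0.002, 0.003]), (np.float64(0.582), [-0.002, 0.003]), (np.float64(0.588), [-0.001, 0.003])]
```

Call:
jog_arm(commands="0 0 0.71 -0.04 0.2 0 100;0 0 0.71 -0.05 0.2 0 100;1 -0.042 0 0 0 -0.25 100;1 -0.042 0 0 0 -0.25 100;1 -0.042 0 0 0 -0.25 100;1 -0.042 0 0 0 -0.25 100;1 -0.042 0 0 0 -0.25 100;1 -0.042 0 0 0 -0.25 100;0 0 0 0 0 -0.5 100;0 0 0 0 0 0 100")

```text
time: 3.55
tcp_pos: [0.5286, -0.1325, 0.1368]
eef_rot: [-1.972, -1.883, -0.525]
force: [0.8, 0.2, 0.9]
width: 0.0881
grip_force: 0.0
```

```bash
cat > st.py <<'E'
from h import *
from scipy.spatial.transform import Rotation as Rn
s=r.sense(); M=Rn.from_rotvec(s["eef_rot"]).as_matrix()
g=s["tcp_pos"]-r.grip_point_offset*M[:,2]
print("t",round(s["time"],2),"tcp",s["tcp_pos"].round(4),"grip pt",g.round(4),"toolz",M[:,2].round(3),"tooly",M[:,1].round(3),"F",s["force"].round(1),"Mo",s["moment"].round(2),"w",round(s["width"],4),"g",round(s["grip_force"],1))
E
python3 st.py
```

```text
t 3.55 tcp [ 0.5286 -0.1325  0.1368] grip pt [ 0.5282 -0.1419  0.153 ] toolz [ 0.018  0.502 -0.865] tooly [ 0.999 -0.045 -0.006] F [0.8 0.2 0.9] Mo [-0.26 -0.07  0.04] w 0.0881 g 0.0
```

Call:
jog_arm(commands="0 0 0 0.04 0.02 -0.5 100;0 0 0 0 0 -0.5 100;0 0 0 0 0 -0.52 100;0 0 0 0 0 0 100;0 0 0 0 0 0 40;0 0 0 0 0 0 40;0 0 0 0 0 0 40;0 0 0 0 0 0 40", newtons=25)

```text
time: 4.55
tcp_pos: [0.5309, -0.1317, 0.0636]
eef_rot: [-1.971, -1.887, -0.526]
force: [-5.5, -0.1, 6.0]
width: 0.0531
grip_force: 25.0
```

```bash
python3 st.py
```

```text
t 4.55 tcp [ 0.5309 -0.1317  0.0636] grip pt [ 0.5306 -0.141   0.0797] toolz [ 0.019  0.501 -0.865] tooly [ 0.999 -0.043 -0.003] F [-5.5 -0.1  6. ] Mo [0.03 0.68 0.4 ] w 0.0531 g 25.0
```

Call:
jog_arm(commands="0 0 0 0 0 0.3 40;0 0 0 0 0 0.5 40;0 0 0.09 0 0.2 0.44 40;0 0 0.09 0.02 0.6 0 40;0 0 0 0.04 0.8 0 40;0 0 0 0.04 0.9 0 40;0 0 0 0.04 0.9 0 40;0 0 0 0.04 0.8 0 40;0 0 0 0.04 0.6 0 40;0 0 0 0 0.34 0 40;0 0 0 0 0 0 40;0 0 0 0 0 0 40")

```text
time: 6.05
tcp_pos: [0.5432, 0.1244, 0.1249]
eef_rot: [-1.957, -1.901, -0.524]
force: [-0.8, 0.4, -1.1]
width: 0.0529
grip_force: 25.0
```

```bash
python3 st.py
python3 - <<'E'
from m import *
for n in("scene","top"):
    im,d,c=grab(n); np.savez(f"{n}1.npz",im=im,d=d)
    if n=="scene":
        p=proj(c,[.5416,.14,.139]); a,b=int(p[0]),int(p[1]); cv2.imwrite("pics/w1.png",cv2.resize(im[b-50:b+45,a-60:a+60,::-1],(600,475),interpolation=2)); print(a-60,b-50)
        for e in((.543,.167,.139),(.5416,.108,.139)): print((proj(c,e)-[a-60,b-50])*5)
    P,C,u,v=cloud(n,f"{n}1.npz"); x,y,z=P.T
    m=(abs(y-.12)<.009)&(abs(x-.5416)<.030)&(z>.142)&(z<.172)&(C.max(1)<90)
    print(n,m.sum(),P[m][:,1].min(),P[m][:,1].max(),[np.round(q,4) for q in cyl(P[m],.027,(.5416,.139))])
E
```

```text
t 6.05 tcp [0.5432 0.1244 0.1249] grip pt [0.5429 0.1151 0.1411] toolz [ 0.014  0.5   -0.866] tooly [ 1.    -0.029 -0.001] F [-0.8  0.4 -1.1] Mo [-0.32 -0.06 -0.03] w 0.0529 g 25.0
247 134
[343.43946803 237.85080938]
[252.81676753 277.18457003]
scene 6 0.1110012126119831 0.11747154854906204 [array([0.5351, 0.1332, 0.8591]), np.float64(0.1136), np.float64(0.001)]
top 123 0.11124057307480621 0.1289538895042632 [array([ 0.5441,  0.1391, -0.0441]), np.float64(0.1233), np.float64(0.0013)]
```

View pics/w1.png

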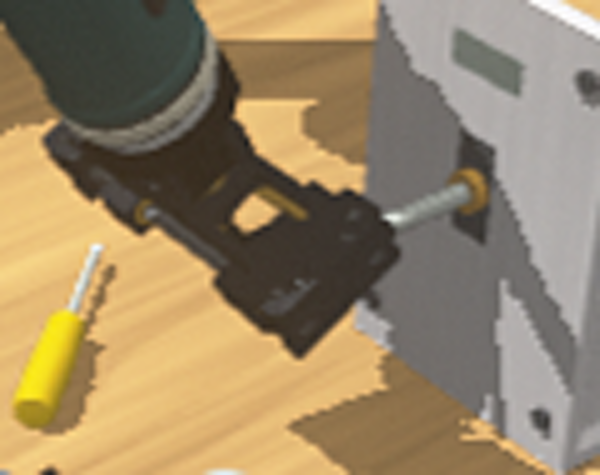

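The crop shows the gripper with the wheel hidden behind the near finger, ahead of the axle end (395,215). I'll correct sideways and height by about 1 mm, then advance watching force.

Call:
jog_arm(commands="0 0 0 -0.024 0 0.014 40;0 0 0 0.005 0.2 0 40;0 0 0 0.005 0.2 0 40;0 0 0 0.004 0.15 0 40;0 0 0 0.003 0.1 0 40;0 0 0 0.003 0.1 0 40;0 0 0 0.003 0.1 0 40;0 0 0 0.003 0.1 0 40;0 0 0 0 0 0 40")

```text
time: 7.28
tcp_pos: [0.543, 0.1728, 0.1254]
eef_rot: [-1.956, -1.901, -0.523]
force: [0.4, 0.1, -0.5]
width: 0.0531
grip_force: 25.0
```

```bash
python3 st.py
```

```text
t 7.28 tcp [0.543  0.1728 0.1254] grip pt [0.5428 0.1635 0.1416] toolz [ 0.013  0.5   -0.866] tooly [ 1.    -0.028 -0.001] F [ 0.4  0.1 -0.5] Mo [-0.28 -0.07  0.01] w 0.0531 g 25.0
```

Call:
jog_arm(commands="0 0 0 0.005 0.18 0 40;0 0 0 0.005 0.18 0 40;0 0 0 0.005 0.18 0 40;0 0 0 0.005 0.18 0 40;0 0 0 0.005 0.18 0 40;0 0 0 0.004 0.14 0 40;0 0 0 0.002 0.08 0 40;0 0 0 0.002 0.06 0 40;0 0 0 0 0 0 40")

```text
time: 8.4
tcp_pos: [0.5447, 0.2316, 0.1254]
eef_rot: [-1.957, -1.901, -0.523]
force: [-0.4, -0.0, -0.9]
width: 0.0532
grip_force: 25.0
```

```bash
python3 st.py
```

```text
t 8.4 tcp [0.5447 0.2316 0.1254] grip pt [0.5445 0.2223 0.1416] toolz [ 0.013  0.5   -0.866] tooly [ 1.    -0.029 -0.001] F [-0.4 -0.  -0.9] Mo [-0.28 -0.06 -0.01] w 0.0532 g 25.0
```

Call:
jog_arm(commands="0 0 0 0.001 0.04 0 40;0 0 0 0.001 0.04 0 40;0 0 0 0.001 0.04 0 40;0 0 0 0.001 0.03 0 40;0 0 0 0 0.02 0 40;0 0 0 0 0.02 0 40;0 0 0 0 0 0 40")

```text
time: 9.28
tcp_pos: [0.545, 0.2401, 0.1254]
eef_rot: [-1.957, -1.902, -0.522]
force: [-1.1, -5.4, 1.3]
width: 0.0529
grip_force: 25.0
```

```bash
python3 st.py
```

```text
t 9.28 tcp [0.545  0.2401 0.1254] grip pt [0.5447 0.2308 0.1416] toolz [ 0.013  0.499 -0.867] tooly [ 1.    -0.028 -0.001] F [-1.1 -5.4  1.3] Mo [-0.78  0.1   0.15] w 0.0529 g 25.0
```

Contact at the expected spot. Push a little more to seat, then look.

Call:
jog_arm(commands="0 0 0 0 0.02 0 40;0 0 0 0 0.02 0 40;0 0 0 0 0 0 40")

```text
time: 9.65
tcp_pos: [0.545, 0.2402, 0.1253]
eef_rot: [-1.958, -1.905, -0.52]
force: [-5.1, -14.9, 5.6]
width: 0.0529
grip_force: 25.0
```

```bash
python3 st.py
```

```text
t 9.65 tcp [0.545  0.2402 0.1253] grip pt [0.5448 0.2309 0.1415] toolz [ 0.013  0.496 -0.868] tooly [ 1.    -0.027 -0.   ] F [ -5.1 -14.9   5.6] Mo [-1.76  0.44  0.46] w 0.0529 g 25.0
```

Call:
jog_arm(commands="0 0 0 0 -0.03 0 40;0 0 0 0 0 0 100;0 0 0 0 0 0 100;0 0 0 0 0 0 100;0 0 0 0 -0.3 0.4 100;0 0 -0.09 -0.03 -0.6 0.6 100;0 0 -0.09 -0.04 -0.9 0 100;0 0 0 -0.04 -0.9 0 100;0 0 0 -0.04 -0.9 0 100;0 0 0 -0.04 -0.9 0 100;0 0 0 -0.03 -0.8 0 100;0 0 0 0 -0.5 0 100")

```text
time: 11.15
tcp_pos: [0.5341, -0.0501, 0.1754]
eef_rot: [-1.975, -1.886, -0.528]
force: [-0.8, -0.2, -0.0]
width: 0.0883
grip_force: 0.0
```

```bash
python3 st.py;python3 - <<'E'
from m import *
for n in("scene",):
    im,d,c=grab(n); np.savez(f"{n}2.npz",im=im,d=d)
    p=proj(c,[.5445,.2,.139]); a,b=int(p[0]),int(p[1]); cv2.imwrite("pics/w2.png",cv2.resize(im[b-50:b+45,a-60:a+60,::-1],(600,475),interpolation=2))
    P,C,u,v=cloud(n,f"{n}2.npz"); x,y,z=P.T
    m=(C.max(1)<90)&(abs(x-.545)<.035)&(y>.16)&(y<.252)&(abs(z-.139)<.035)
    print(m.sum(),np.percentile(y[m],[2,50,98]))
    m=(abs(x-.534)<.03)&(y>-.3)&(y<.02)&(z>.07); print(np.histogram(y[m],bins=np.arange(-.25,0,.02)))
E
```

```text
t 11.15 tcp [ 0.5341 -0.0501  0.1754] grip pt [ 0.5337 -0.0595  0.1916] toolz [ 0.022  0.5   -0.866] tooly [ 0.999 -0.046 -0.001] F [-0.8 -0.2 -0. ] Mo [-0.2  -0.09 -0.03] w 0.0883 g 0.0
254 [0.21902522 0.22586456 0.24941522]
(array([710, 663, 546, 621, 507, 260, 371, 242,  83,  87,  46,   0]), array([-0.25, -0.23, -0.21, -0.19, -0.17, -0.15, -0.13, -0.11, -0.09,
       -0.07, -0.05, -0.03, -0.01]))
```

View pics/w2.png

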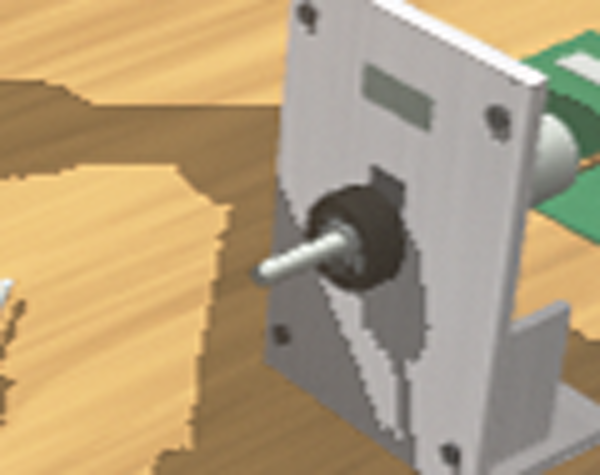

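The wheel sits against the plate side at (355,240) with the axle tip at (262,272). Next is the spacer.

Call:
jog_arm(commands="0 0 0 0 -0.03 -0.6 100;0 0 0 0 0 -0.7 100;0 0 0 0 0 -0.7 100;0 0 0 0 0 -0.49 100;0 0 0 0 0 0 100;0 0 0 0 0 0 20;0 0 0 0 0 0 20;0 0 0 0 0 0 20;0 0 0 0 0 0 20;0 0 0 0 0 0 20;0 0 0 0 0 0 20")

```text
time: 12.58
tcp_pos: [0.5337, -0.0499, 0.051]
eef_rot: [-1.973, -1.886, -0.527]
force: [-1.1, -1.1, 1.7]
width: 0.0348
grip_force: 25.0
```

```bash
python3 st.py
```

```text
t 12.57 tcp [ 0.5337 -0.0499  0.051 ] grip pt [ 0.5333 -0.0593  0.0672] toolz [ 0.02   0.5   -0.866] tooly [ 0.999 -0.044 -0.002] F [-1.1 -1.1  1.7] Mo [-0.11  0.17  0.09] w 0.0348 g 25.0
```

Call:
jog_arm(commands="0 0 0 0 0 0.3 20;0 0 0 0 0 0.6 20;0 0 0.09 0 0.2 0.54 20;0 0 0.09 0.03 0.6 0 20;0 0 0 0.05 0.8 0 20;0 0 0 0.05 0.8 0 20;0 0 0 0.04 0.7 0 20;0 0 0 0 0.44 0 20;0 0 0 0 0.2 0 20;0 0 0 0 0 0 20;0 0 0 0 0 0 20")

```text
time: 13.95
tcp_pos: [0.5427, 0.1363, 0.1231]
eef_rot: [-1.958, -1.9, -0.524]
force: [-1.2, -0.6, -1.0]
width: 0.0352
grip_force: 25.0
```

```bash
python3 st.py
python3 - <<'E'
from m import *
for n in("top",):
    im,d,c=grab(n); np.savez(f"{n}3.npz",im=im,d=d)
    P,C,u,v=cloud(n,f"{n}3.npz"); x,y,z=P.T
    m=(abs(y-.14)<.015)&(abs(x-.542)<.018)&(z>.141)&(z<.165)
    print(n,m.sum(),P[m][:,1].min(),P[m][:,1].max(),[np.round(q,4) for q in cyl(P[m],.018,(.542,.139))])
    p=proj(c,[.5418,.16,.15]); a,b=int(p[0]),int(p[1]); cv2.imwrite("pics/s1.png",cv2.resize(im[b-40:b+40,a-50:a+50,::-1],(750,600),interpolation=2))
E
```

```text
t 13.95 tcp [0.5427 0.1363 0.1231] grip pt [0.5424 0.127  0.1392] toolz [ 0.014  0.5   -0.866] tooly [ 1.    -0.029 -0.001] F [-1.2 -0.6 -1. ] Mo [-0.27 -0.05  0.03] w 0.0352 g 25.0
top 127 0.13247870612036433 0.14926652292467268 [array([0.5437, 0.1399, 0.0176]), np.float64(0.141), np.float64(0.0013)]
```

View pics/s1.png

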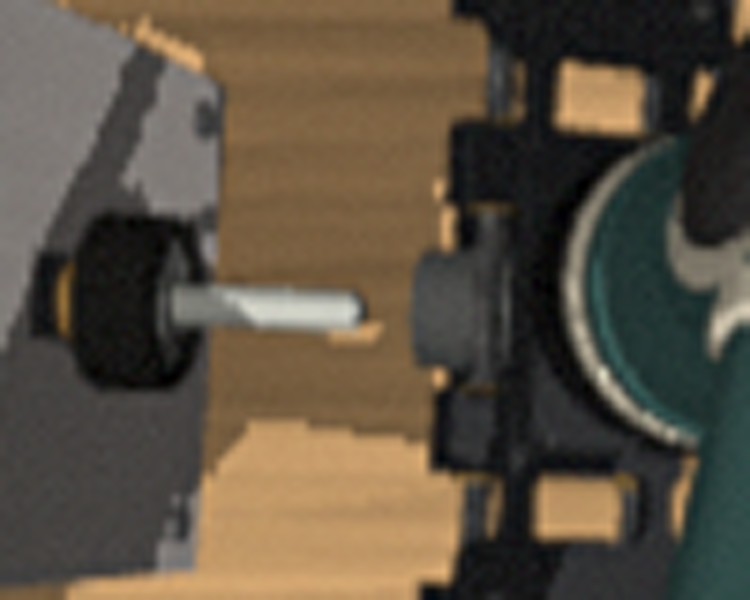

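The picture shows the spacer (445,310) in line with the axle tip (360,308), and the wheel seated on the brass shoulder at (65,295).

Call:
jog_arm(commands="0 0 0 -0.016 0.1 0.008 20;0 0 0 0.003 0.12 0 20;0 0 0 0.003 0.1 0 20;0 0 0 0.003 0.1 0 20;0 0 0 0.003 0.1 0 20;0 0 0 0.004 0.13 0 20;0 0 0 0.004 0.15 0 20;0 0 0 0 0 0 20")

```text
time: 15.0
tcp_pos: [0.5425, 0.1777, 0.1233]
eef_rot: [-1.956, -1.901, -0.523]
force: [0.8, 0.5, -0.8]
width: 0.0349
grip_force: 25.0
```

```bash
python3 st.py
```

```text
t 15.0 tcp [0.5425 0.1777 0.1233] grip pt [0.5423 0.1683 0.1395] toolz [ 0.013  0.5   -0.866] tooly [ 1.    -0.028 -0.001] F [ 0.8  0.5 -0.8] Mo [-0.3  -0.05  0.05] w 0.0349 g 25.0
```

Call:
jog_arm(commands="0 0 0 0.005 0.17 0 20;0 0 0 0.004 0.15 0 20;0 0 0 0.003 0.12 0 20;0 0 0 0.002 0.08 0 20;0 0 0 0.001 0.04 0 20;0 0 0 0.001 0.03 0 20;0 0 0 0 0.02 0 20;0 0 0 0 0.02 0 20;0 0 0 0 0 0 20")

```text
time: 16.12
tcp_pos: [0.5434, 0.2085, 0.1233]
eef_rot: [-1.957, -1.9, -0.523]
force: [-0.9, -0.9, -0.8]
width: 0.0348
grip_force: 25.0
```

```bash
python3 st.py
```

```text
t 16.12 tcp [0.5434 0.2085 0.1233] grip pt [0.5432 0.1992 0.1395] toolz [ 0.013  0.5   -0.866] tooly [ 1.    -0.029 -0.001] F [-0.9 -0.9 -0.8] Mo [-0.27 -0.12  0.06] w 0.0348 g 25.0
```

Call:
jog_arm(commands="0 0 0 0 0.02 0 20;0 0 0 0 0.02 0 20;0 0 0 0 0.02 0 20;0 0 0 0 0.02 0 20;0 0 0 0 0 0 20")

```text
time: 16.75
tcp_pos: [0.5436, 0.2103, 0.1231]
eef_rot: [-1.958, -1.904, -0.521]
force: [-1.7, -11.8, 3.8]
width: 0.0349
grip_force: 25.0
```

```bash
python3 st.py
```

```text
t 16.75 tcp [0.5436 0.2103 0.1231] grip pt [0.5433 0.201  0.1393] toolz [ 0.014  0.497 -0.868] tooly [ 1.    -0.028 -0.   ] F [ -1.7 -11.8   3.8] Mo [-1.46  0.27  0.28] w 0.0349 g 25.0
```

Call:
jog_arm(commands="0 0 0 0 -0.04 0 20;0 0 0 0 0 0 100;0 0 0 0 0 0 100;0 0 0 0 0 0 100;0 0 0 0 0 0 100;0 0 0 0 -0.3 0.4 100;0 0 -0.09 -0.03 -0.6 0.6 100;0 0 -0.09 -0.04 -0.9 0 100;0 0 0 -0.04 -0.9 0 100;0 0 0 -0.04 -0.9 0 100;0 0 0 -0.04 -0.9 0 100;0 0 0 -0.03 -0.9 0 100")

```text
time: 18.25
tcp_pos: [0.5323, -0.0608, 0.1734]
eef_rot: [-1.973, -1.887, -0.528]
force: [0.4, 0.8, 0.1]
width: 0.0879
grip_force: 0.0
```

Call:
jog_arm(commands="0 0 0 -0.04 -0.9 0 100;0 0 0 -0.03 -0.9 0 100;0 0 0 -0.03 -0.8 -0.3 100;0 0 0 0 -0.4 -0.5 100;0 0 0 0 0 0 100;0 0 0 0 0 0 100")

```text
time: 19.0
tcp_pos: [0.5276, -0.2088, 0.1337]
eef_rot: [-1.973, -1.886, -0.528]
force: [0.4, 0.5, 0.1]
width: 0.0883
grip_force: 0.0
```

```bash
python3 st.py
python3 - <<'E'
from m import *
im,d,c=grab("scene"); np.savez("scene4.npz",im=im,d=d)
p=proj(c,[.5445,.2,.139]); a,b=int(p[0]),int(p[1]); cv2.imwrite("pics/w3.png",cv2.resize(im[b-50:b+45,a-60:a+60,::-1],(600,475),interpolation=2))
E
```

```text
t 19.0 tcp [ 0.5276 -0.2088  0.1337] grip pt [ 0.5272 -0.2181  0.1499] toolz [ 0.021  0.501 -0.865] tooly [ 0.999 -0.044 -0.002] F [0.4 0.5 0.1] Mo [-0.28 -0.04  0.04] w 0.0883 g 0.0
```

View pics/w3.png

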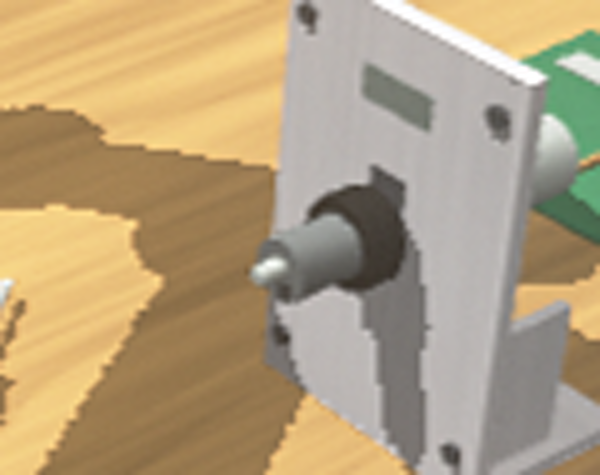

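The spacer (320,255) is flush against the wheel (365,235), with the axle end showing at (265,272). Now the cap.

Call:
jog_arm(commands="0 0 0 0 -0.01 -0.5 100;0 0 0 0 0 -0.6 100;0 0 0 0 0 -0.52 100;0 0 0 0 0 0 100;0 0 0 0 0 0 20;0 0 0 0 0 0 20;0 0 0 0 0 0 20;0 0 0 0 0 0 20;0 0 0 0 0 0 20;0 0 0 0 0 0 20")

```text
time: 20.3
tcp_pos: [0.5274, -0.21, 0.0525]
eef_rot: [-1.973, -1.887, -0.528]
force: [-0.2, -0.6, 1.8]
width: 0.0388
grip_force: 25.0
```

```bash
python3 st.py
```

```text
t 20.3 tcp [ 0.5274 -0.21    0.0525] grip pt [ 0.527  -0.2194  0.0687] toolz [ 0.021  0.5   -0.866] tooly [ 0.999 -0.044 -0.001] F [-0.2 -0.6  1.8] Mo [-0.16 -0.    0.04] w 0.0388 g 25.0
```

Call:
jog_arm(commands="0 0 0 0 0 0.3 20;0 0 0 0 0 0.6 20;0 0 0.09 0 0.3 0.51 20;0 0 0.09 0.04 0.7 0 20;0 0 0 0.05 0.9 0 20;0 0 0 0.05 0.9 0 20;0 0 0 0.05 0.9 0 20;0 0 0 0.05 0.9 0 20;0 0 0 0.04 0.9 0 20;0 0 0 0.02 0.8 0 20;0 0 0 0 0.6 0 20;0 0 0 0 0.19 0 20")

```text
time: 21.8
tcp_pos: [0.5422, 0.146, 0.1237]
eef_rot: [-1.954, -1.903, -0.524]
force: [-0.1, 0.0, 0.0]
width: 0.0389
grip_force: 25.0
```

Call:
jog_arm(commands="0 0 0 0 0 0 20;0 0 0 0 0 0 20")

```text
time: 22.05
tcp_pos: [0.5428, 0.1436, 0.123]
eef_rot: [-1.958, -1.9, -0.524]
force: [-1.1, -0.4, -1.1]
width: 0.039
grip_force: 25.0
```

```bash
python3 st.py
python3 - <<'E'
from m import *
for n in("top",):
    im,d,c=grab(n); np.savez(f"{n}5.npz",im=im,d=d)
    P,C,u,v=cloud(n,f"{n}5.npz"); x,y,z=P.T
    m=(abs(y-.145)<.008)&(abs(x-.542)<.02)&(z>.143)&(z<.168)
    print(n,m.sum(),[np.round(q,4) for q in cyl(P[m],.020,(.542,.139))])
    p=proj(c,[.5418,.16,.15]); a,b=int(p[0]),int(p[1]); cv2.imwrite("pics/e1.png",cv2.resize(im[b-40:b+40,a-50:a+50,::-1],(750,600),interpolation=2))
E
```

```text
t 22.05 tcp [0.5428 0.1436 0.123 ] grip pt [0.5425 0.1342 0.1391] toolz [ 0.014  0.5   -0.866] tooly [ 1.    -0.03  -0.001] F [-1.1 -0.4 -1.1] Mo [-0.27 -0.06 -0.01] w 0.039 g 25.0
top 92 [array([0.5437, 0.1407, 0.032 ]), np.float64(0.145), np.float64(0.0011)]
```

View pics/e1.png

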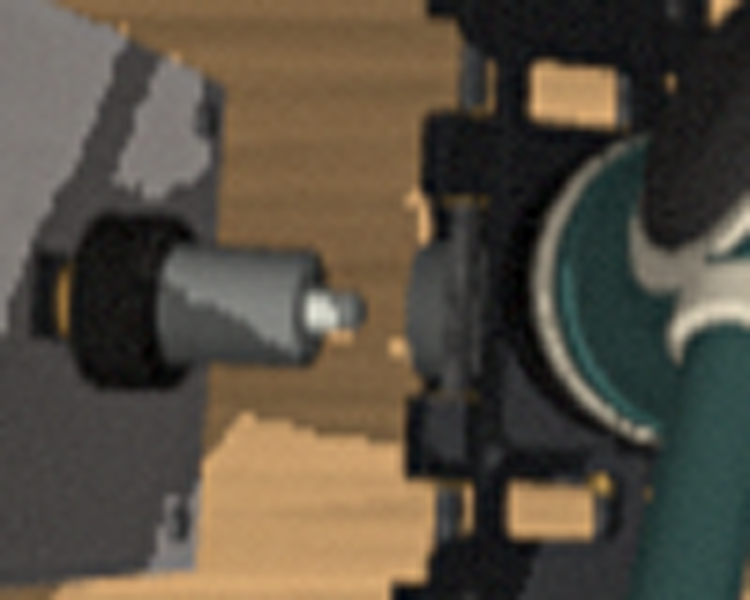

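The picture shows the cap (435,310) in line with the axle tip (350,308), and the spacer seated against the wheel.

Call:
jog_arm(commands="0 0 0 -0.016 0.1 0.006 20;0 0 0 0.003 0.1 0 20;0 0 0 0.003 0.1 0 20;0 0 0 0.002 0.08 0 20;0 0 0 0.002 0.08 0 20;0 0 0 0.001 0.05 0 20;0 0 0 0.001 0.03 0 20;0 0 0 0 0 0 20")

```text
time: 23.1
tcp_pos: [0.5422, 0.1716, 0.1231]
eef_rot: [-1.957, -1.901, -0.523]
force: [0.0, -0.7, -1.5]
width: 0.039
grip_force: 25.0
```

```bash
python3 st.py
```

```text
t 23.1 tcp [0.5422 0.1716 0.1231] grip pt [0.542  0.1623 0.1393] toolz [ 0.013  0.5   -0.866] tooly [ 1.    -0.029 -0.001] F [ 0.  -0.7 -1.5] Mo [-0.3  -0.09 -0.03] w 0.039 g 25.0
```

Call:
jog_arm(commands="0 0 0 0 0.02 0 20;0 0 0 0 0.02 0 20;0 0 0 0 0.02 0 20;0 0 0 0 0.02 0 20;0 0 0 0 0.02 0 20;0 0 0 0 0 0 20")

```text
time: 23.85
tcp_pos: [0.5422, 0.1766, 0.1231]
eef_rot: [-1.957, -1.901, -0.523]
force: [-0.6, -0.3, 0.0]
width: 0.0387
grip_force: 25.0
```

```bash
python3 st.py
```

```text
t 23.85 tcp [0.5422 0.1766 0.1231] grip pt [0.542  0.1673 0.1393] toolz [ 0.013  0.5   -0.866] tooly [ 1.    -0.029 -0.001] F [-0.6 -0.3  0. ] Mo [-0.23 -0.02  0.02] w 0.0387 g 25.0
```

Call:
jog_arm(commands="0 0 0 0 0.02 0 20;0 0 0 0 0.02 0 20;0 0 0 0 0.02 0 20;0 0 0 0 0 0 20")

```text
time: 24.35
tcp_pos: [0.5424, 0.1772, 0.1229]
eef_rot: [-1.959, -1.904, -0.521]
force: [-2.8, -12.1, 3.1]
width: 0.039
grip_force: 25.0
```

```bash
python3 st.py
```

```text
t 24.35 tcp [0.5424 0.1772 0.1229] grip pt [0.5421 0.1679 0.1391] toolz [ 0.014  0.497 -0.868] tooly [ 1.    -0.028 -0.   ] F [ -2.8 -12.1   3.1] Mo [-1.52  0.33  0.29] w 0.039 g 25.0
```

Call:
jog_arm(commands="0 0 0 0 -0.04 0 20;0 0 0 0 0 0 100;0 0 0 0 0 0 100;0 0 0 0 0 0 100;0 0 0 0 0 0 100;0 0 0 0 -0.3 0.4 100;0 0 0 0 -0.6 0.6 100;0 0 0 -0.04 -0.9 0.3 100;0 0 0 -0.04 -0.9 0 100;0 0 0 -0.04 -0.9 0 100;0 0 0 0 -0.4 0 100;0 0 0 0 0 0 100")

```text
time: 25.85
tcp_pos: [0.5365, -0.0232, 0.1881]
eef_rot: [-1.959, -1.898, -0.524]
force: [-0.4, -0.1, 1.1]
width: 0.088
grip_force: 0.0
```

```bash
python3 st.py
python3 - <<'E'
from m import *
im,d,c=grab("top"); im2,d2,c2=grab("scene")
L=[]
for i,cc in((im,c),(im2,c2)):
    p=proj(cc,[.5445,.2,.139]); a,b=int(p[0]),int(p[1]); L.append(cv2.resize(i[b-45:b+45,max(a-50,0):max(a-50,0)+100,::-1],(400,360),interpolation=2))
cv2.imwrite("pics/f.png",np.hstack(L))
E
```

```text
t 25.85 tcp [ 0.5365 -0.0232  0.1881] grip pt [ 0.5363 -0.0325  0.2042] toolz [ 0.014  0.501 -0.866] tooly [ 1.    -0.031 -0.002] F [-0.4 -0.1  1.1] Mo [-0.23 -0.06 -0.  ] w 0.088 g 0.0
```

View pics/f.png

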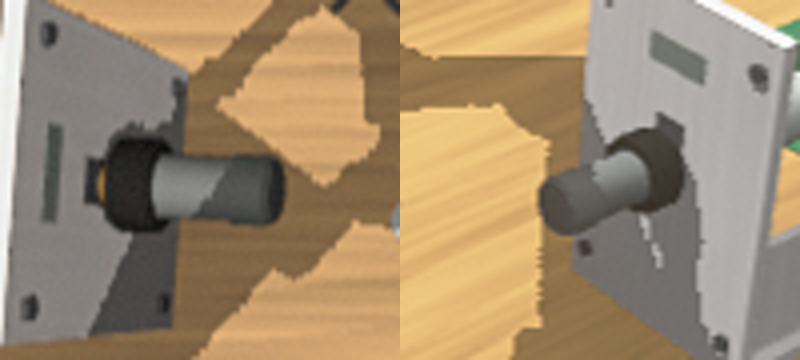

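Wheel (135,185), spacer (190,185) and cap (255,185) are stacked in the top crop with no gaps showing, and the gripper is clear. I'm handing it in.

```bash
python3 -c "
from plant import r
print(r.close_job())"
```

```text
the job is handed in; nothing more can be done
None
```

The wheel, spacer and end cap were pushed onto the axle in that order, each until it met a firm stop of about 12–15 N. I released everything, left the other things on the bench alone, and handed the job in at about 26 s of the allowed 72; it returned no verdict.

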